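Pull the spent filter cassette from the solder-fume extractor

ROBOT

A 6-joint arm with a two-finger parallel gripper is mounted at the origin on the work surface. World frame = base frame: x ahead of the robot, y to its left, z up, the work surface at z = 0. Lengths are in mm, angles in rad, forces in N, time in s.
With the tool pointing down it reaches from about 350 to 775 mm from the base axis. Payload 7.3 kg.
Tool frame: the origin (TCP) lies at the very end of the fingers, on their centre line; the grasp point (between the pads) lies 19 mm behind it (bot.grip_point_offset is the distance from the TCP to the grasp point, in mm); z points along the fingers, y is the line along which they close (so a half turn about z gives the same grasp; the last joint's range is limited). The gripper opens to 92 mm and grips with 3 to 60 N. Pads are 19 mm wide; open, the fingers measure 130 mm over their backs; the gripper's body (75 mm by 190 mm) begins 47 mm behind the grasp point.
Start: joints at [1.183, 0.342, 1.524, -0, 1.275, -0.146], TCP at [125.695, 509.75, 226.741] pointing down, gripper open.
Joint ranges: [-2.53, 2.53], [-0.77, 2.02], [0.04, 2.7], [-1, 4.14], [0.28, 2.66], [-3.11, 3.11]. Speed limits (rad/s): [2.57, 2.57, 3.14, 3.14, 3.14, 3.14].

INTERFACE

Orientations are given as [roll, pitch, yaw] about the fixed x, y, z axes, in that order (R = Rz(yaw) Ry(pitch) Rx(roll)).
In Python, from plant import bot gives the robot as it stands. The module is installed in compiled form; this text tells all that it offers.
- The arm moves only by the shell command python3 -m jog 'ROWS' [OPENING]. ROWS is JSON, a list of rows, each a list of 6 numbers: the shift along the tool's x, y, z in mm, then the turn, a rotation vector about the tool's x, y, z in rad. In form: [[dx, dy, dz, rx, ry, rz], ...]. A call has 1 to 12 rows; each row shifts and turns the commanded pose from where the row before left it, along the tool's axes as they then stand; what a row does not reach is not made up. A row lasts 1/10 s, in which the tool goes at most 50 mm and 8.59 degrees, less where a joint would pass 70% of its speed; a pose out of reach is approached as far as the arm can. A call with a gripper value outside its range is refused whole. OPENING is the opening in per cent of the stroke, from 0 (shut) to 100 (fully open), set as the call begins (- or left out, the last holds). The fingers move at their own pace and stop on an object; the grip force is fixed at half the most. Time passes only in rows, so rows that do not move let the fingers close. It gives the time, the measured TCP pose, the force, the opening and the grip force at its end, in the units of the state.
- bot.get_obs(): the state, without advancing time (a new reading comes with each control period).
- bot.capture(name): name is "scene" or "top" or "wrist"; returns the picture (420x560x3 uint8, red, green, blue); there is no depth.
- bot.camera_model(name): a dict with "fx", "fy", "cx", "cy" (pixels), "position" and "orientation" of the camera in the world; the wrist camera has in their place "T_tool_cam" (4x4, takes a point from camera to tool coordinates, whose origin is the TCP and whose axes are the flange's). Camera axes: x right, y down, z forward; pixel columns grow to the right and rows downward; lengths in mm; the calibration is good to about 2 mm. A picture is of the moment at which its call begins: read the wrist's pose just before it. camera_model takes no time and is no camera call.
- bot.close_job(): hands the job in; it is judged then, once.
Trained networks look in the newest picture that a camera, given by its name, has taken for a name from the list of things; names that differ only in an ending like _2 or _b are one class to them, and where a whole thing is asked for, a point or a joint stands for the part that bears it (a point fixed in the world has none). Each returns a list of dicts, best first, with "p" (0 to 1); they miss things now and then, are a little off and sometimes report something else, mostly with a low value. They report only what shows in the picture. A call takes as long as a camera call. They do not tell look-alikes from the thing itself.
- bot.outline_of(target, camera): "mask" (420x560 bool, what is visible of it) and "pixel" ([column, row] in pixels, amid what is visible of it).
The state is a dict: "time": time; "joint_positions": joint angles; "dq": joint speeds; "tau": joint torques, N m; "tool_pos": TCP position; "tcp_rot": TCP orientation; "contact_force": force on the tool from outside, world axes, zero at the start; "moment": the same for the moment, N m; "grip_width": finger opening in mm; "finger_force": force on a finger pad.
Only numpy, scipy, OpenCV 4.12 (cv2) and the standard library are available. Lean on these libraries where they do the work, as an engineer would, in place of code of your own. Each camera call takes 0.05 s, during which the arm holds its last target. There are 200 camera calls.

TASK

The solder-fume extractor on the bench needs its filter changed. Switch its fan off at the toggle switch first, then pinch the filter cassette's two side catches together between the fingers and lift the cassette straight up out of its bay. Finish while still holding it: catches squeezed, cassette level and still, its lower edge a few centimetres clear above the extractor, and leave the other things on the bench where they are.

Things in the scene. Friction and masses are not known exactly. Their poses are not given: they have to be found in the camera images.
- case: Solder-fume extractor, fixed to the bench: grey box 160 (x) by 170 (y) by 150 mm high, louvred intake on its -x face, round fan guard on +x. Origin: centre of its underside; z up. In its top at x = -42 mm, y = 0 is the filter bay, a shaft 40 (x) by 124 mm (y), filled by the cassette. Behind it (x -22 to 80 mm) the top is flat and carries only the toggle switch, at x = +40 mm, y = 0.
- keeper_left (a point): Inner edge of the +y steel keeper's lip, at y = +69 mm of the case (the other keeper is its mirror at -69 mm). A keeper is a bracket 22 mm wide (x) on the case's top; its lip, 163 to 167 mm above the bench, spans y = 69 to 83 mm over the tip of the catch's bolt.
- cassette: Filter cassette, loose in the bay, 0.27 to 0.5 kg: off-white frame 36 (x) by 118 (y) by 105 mm (z) with pleated paper, under a cap 48 by 134 by 6 mm that rests on the case. Origin: centre of its underside, 45 mm above the bench when seated; axes as the case's, 2 to 3 mm play. Out of the bay once raised 105 mm. It cannot rise while the catches are out: their bolts lie under the keepers.
- grip (a point): Point midway between the catches' thumb tabs, 138 mm above the cassette's origin (183 mm above the bench when seated), axes as the cassette's. Tabs: upright black ribbed plates 28 mm wide (x), 113 to 151 mm above the cassette's origin, flat outer faces at y = +-30 mm (60 mm over both), +-21 mm when pinched home against the fixed block, 26 (x) by 30 mm (y), between them.
- catch_left (a joint): Travel (m) of the catch on the cassette's +y side: 0 out (latched), 0.009 pinched home; its bolt clears the keeper at 0.005 to 0.007. Spring 1.5 N at first, 4.5 N at home. A grip of 15 to 40 N pinches both home and carries the cassette by the tabs. The bolt, 14 mm wide, lies on the cap outward from the tab to y = 74 mm, its top and guide 116 to 119 mm above the cassette's origin.
- catch_right (a joint): The same for the catch on the cassette's -y side: 0 out (latched), 0.009 pinched home, towards the middle.
- toggle (a joint): Fan switch on the case's top at x = +40 mm, y = 0: a thin steel bat pivoted 154 mm above the bench about the case's x. In rad: at 0 it leans 0.45 rad towards the case's +y (fan on), at 0.45 it is upright, at 0.9 it leans 0.45 rad towards -y (fan off, its stop). It stays where it is left; 1.5 N at the tip moves it.
- toggle_tip (a point): Centre of the round end, 9.6 mm across, of the toggle bat, 32 mm from the pivot; the bat is 7 mm thick. The end's top is 188 mm above the bench when leaning, 191 mm when upright.
- spool: Bystander: reel of solder standing on end, 60 mm across, 48 mm high, near the extractor. Origin: centre of its underside. To be left alone.
- flux: Bystander: white flux jar, 54 mm across, 62 mm high. Origin: centre of its underside. To be left alone.
- cutter: Bystander: brass glass cutter like a fat pen, 16 mm thick and 135 mm long, lying along its x. Origin: under its middle on the bench. To be left alone.
- iron_stand: Bystander: soldering iron in a coil stand on a dark plate 85 mm square; the iron's handle rises along +x to 130 mm above the bench and 135 mm from the origin. Origin: centre of the plate's underside. To be left alone.
Things that resemble listed ones, but are neither listed nor needed, are in the scene too. There is more than one size of the cassette; the job needs the smallest. There is more than one size of the case; the one meant has the size given above.

How it is judged:
By the outcome, as a careful person would: the job done as asked, in the order asked, and still so for the second after the job is handed in, while the arm keeps its last pose, push and grip.
It also fails if it takes over 48 s, if anything falls off the work surface, if the arm or the gripper's body presses on something with over 40 N, if the wrist force passes 120 N, or if a joint passes its speed limit or range.

## Working session

There is one attempt and no reset: what is moved stays moved. The work goes in short steps, Python scripts to look and compute and a shell command to move; the robot and the scene stay as the last step left them, time stands still between calls to the robot, and variables do not carry over. Pictures are saved under pics/ and viewed, at most 10 in all, crops included, and the job is handed in when it is done.

```bash
mkdir -p pics; cat > h.py <<'E'
import numpy as np, cv2
from plant import bot
from scipy.spatial.transform import Rotation as R
def shot(n,f):
    im=bot.capture(n); cv2.imwrite('pics/'+f,im[:,:,::-1]); return im
def cam(n):
    m=bot.camera_model(n); K=np.array([[m['fx'],0,m['cx']],[0,m['fy'],m['cy']],[0,0,1.]])
    if 'T_tool_cam' in m:
        o=bot.get_obs(); T=np.eye(4); T[:3,:3]=R.from_euler('xyz',o['tcp_rot']).as_matrix(); T[:3,3]=o['tool_pos']
        T=T@np.array(m['T_tool_cam']); return K,T[:3,:3],T[:3,3]
    q=np.array(m['orientation'],float)
    Rm=q if q.shape==(3,3) else (R.from_quat(q) if q.size==4 else R.from_euler('xyz',q)).as_matrix()
    return K,Rm,np.array(m['position'],float)
def ray(c,px):
    K,Rm,p=c; d=Rm@np.linalg.inv(K)@np.array([px[0],px[1],1.]); return p,d/np.linalg.norm(d)
def onz(c,px,z):
    p,d=ray(c,px); return p+d*(z-p[2])/d[2]
def tri(rs):
    A=sum(np.eye(3)-np.outer(d,d) for p,d in rs); b=sum((np.eye(3)-np.outer(d,d))@p for p,d in rs)
    return np.linalg.solve(A,b)
def proj(c,X):
    K,Rm,p=c; v=K@(Rm.T@(np.array(X,float)-p)); return v[:2]/v[2]
E
python3 - <<'E'
from h import *
np.set_printoptions(precision=1,suppress=True)
a=[shot(n,n+'0.png') for n in('scene','top')]
cv2.imwrite('pics/s_t.png',cv2.resize(np.vstack([a[0],a[1]]),None,fx=.71,fy=.71)[:,:,::-1])
for n in('scene','top'):
    c=cam(n); print(n,bot.camera_model(n))
    for t in('case','cassette','toggle','grip','toggle_tip','spool','flux','cutter','iron_stand'):
        for r in bot.outline_of(t,n)[:3]:
            ys,xs=np.nonzero(r['mask']); print(t,round(r['p'],2),np.round(r['pixel']),len(xs),(xs.min(),xs.max(),ys.min(),ys.max()) if len(xs) else '')
E
```

```text
scene {'fx': 488.3808601427982, 'fy': 488.3808601427982, 'cx': 279.4262788837703, 'cy': 216.69486462064947, 'position': array([1209.9,  -23.4,  961.2]), 'orientation': array([-2.4, -0. ,  1.5])}
case 0.73 [213. 261.] 6515 (np.int64(169), np.int64(257), np.int64(200), np.int64(304))
case 0.63 [414. 262.] 17152 (np.int64(345), np.int64(490), np.int64(191), np.int64(326))
cassette 0.89 [292. 182.] 3213 (np.int64(267), np.int64(322), np.int64(139), np.int64(228))
cassette 0.63 [208. 210.] 1259 (np.int64(177), np.int64(240), np.int64(198), np.int64(227))
cassette 0.57 [176. 172.] 2808 (np.int64(142), np.int64(203), np.int64(133), np.int64(207))
toggle 0.62 [434. 240.] 109 (np.int64(425), np.int64(443), np.int64(233), np.int64(249))
toggle 0.47 [218. 242.] 25 (np.int64(213), np.int64(218), np.int64(235), np.int64(244))
toggle 0.3 [191. 216.] 82 (np.int64(178), np.int64(197), np.int64(203), np.int64(219))
grip 0.9 [292. 183.] 3325 (np.int64(266), np.int64(323), np.int64(139), np.int64(230))
grip 0.66 [207. 218.] 1203 (np.int64(177), np.int64(240), np.int64(198), np.int64(228))
grip 0.59 [17
[... 1637 characters left out ...]
2984 (np.int64(249), np.int64(312), np.int64(241), np.int64(333))
toggle_tip 0.52 [150. 117.] 80 (np.int64(146), np.int64(164), np.int64(113), np.int64(123))
toggle_tip 0.43 [363. 213.] 164 (np.int64(346), np.int64(371), np.int64(204), np.int64(218))
spool 0.65 [301. 210.] 564 (np.int64(285), np.int64(310), np.int64(195), np.int64(222))
flux 0.89 [302. 182.] 451 (np.int64(290), np.int64(312), np.int64(171), np.int64(194))
flux 0.42 [373. 185.] 5722 (np.int64(327), np.int64(422), np.int64(149), np.int64(239))
iron_stand 0.92 [488. 177.] 1879 (np.int64(463), np.int64(507), np.int64(112), np.int64(204))
iron_stand 0.26 [298. 210.] 594 (np.int64(285), np.int64(311), np.int64(195), np.int64(222))
```

View pics/scene0.png

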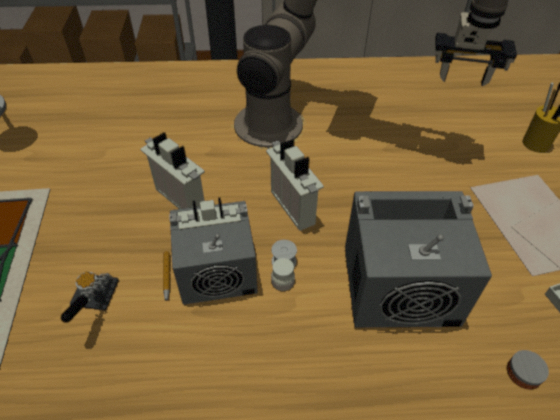

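View pics/top0.png

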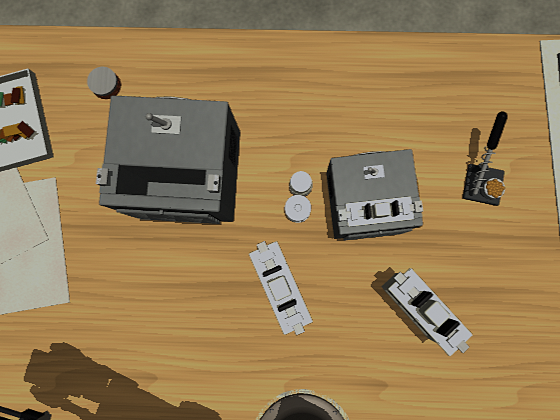

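The scene view shows the small extractor around (213,255) with its cassette seated and its toggle near (215,241). In the top view it is around (374,195), with the toggle at about (373,171). The large case at right in the scene view, and the two loose cassettes, are decoys. Next I'll fit the case pose from its outlines in both views.

```bash
cat > fit.py <<'E'
from h import *
from scipy.optimize import minimize
np.set_printoptions(precision=2,suppress=True)
D=[]
for n,px in(('scene',(213,255)),('top',(374,195))):
    m=np.zeros((420,560),bool); bot.capture(n)
    for t in('case','cassette'):
        for r in bot.outline_of(t,n):
            if np.hypot(*(np.array(r['pixel'])-px))<50 and r['p']>.4: m|=r['mask']
    m=cv2.morphologyEx(m.astype(np.uint8),cv2.MORPH_CLOSE,np.ones((9,9)))
    D.append((cam(n),m))
def box(v,h):
    x,y,w=v[:3]; c,s=np.cos(w),np.sin(w)
    return [(x+c*a-s*b,y+s*a+c*b,z) for a in(-80,80) for b in(-85,85) for z in(0,h)]
def cost(v,h=None):
    h=v[3] if h is None else h; e=0
    for c,m in D:
        P=np.array([proj(c,X) for X in box(v,h)]); H=cv2.convexHull((P*16).astype(np.int32))
        q=np.zeros((420,560),np.uint8); cv2.fillConvexPoly(q,H,1,shift=4)
        e+=1-(q&m).sum()/(q|m).sum()
    return e
x0=onz(D[1][0],(374,195),150); print('start',x0)
best=min((minimize(cost,[x0[0],x0[1],w,150],method='Nelder-Mead',options=dict(initial_simplex=np.array([x0[0],x0[1],w,150])+np.vstack([np.zeros(4),np.diag([15,15,.1,15])]))) for w in(-.1,.1)),key=lambda r:r.fun)
print(best.x,best.fun)
x,y,w,h=best.x
for nm,u in(('toggle',(40,0,188)),('grip',(-42,0,183))):
    print(nm,x+np.cos(w)*u[0],y+np.sin(w)*u[0],u[2])
    for c,_ in D: print(proj(c,(x+np.cos(w)*u[0],y+np.sin(w)*u[0],u[2])))
E
python3 fit.py; python3 -c "
from h import *
print(bot.get_obs()); print(bot.camera_model('wrist'))"
```

```text
start [ 536.43 -131.26  150.  ]
[ 542.84 -137.38    0.15  142.68] 0.08385469368070708
toggle 582.4113553407471 -131.54216649823582 188
[210.37 233.69]
[377.53 168.84]
grip 501.28993651609966 -143.51360784320863 183
[206.85 205.88]
[383.07 210.37]
{'time': 1.3, 'joint_positions': array([ 1.18296439e+00,  3.42017778e-01,  1.52409584e+00,  2.13231027e-05,
        1.27541423e+00, -1.45953126e-01]), 'dq': array([ 0.00123607,  0.00111308, -0.00065815, -0.00049043,  0.00027256,
       -0.00044162]), 'tau': array([ 9.32314178e-04, -4.31128013e+01, -2.44475734e+01,  7.18765659e-02,
        4.83683031e-02,  1.00663576e-05]), 'tool_pos': array([125.70655379, 509.7461724 , 226.73272762]), 'tcp_rot': array([ 3.14152557e+00, -1.07577282e-05,  2.89970763e+00]), 'contact_force': array([ 0.75199717,  0.30431068, -0.481428  ]), 'moment': array([ 0.01957752, -0.00994537,  0.01784505]), 'finger_force': 0.0, 'grip_width': 91.75279655997417}
{'fx': 372.83280229017834, 'fy': 372.83280229017834, 'cx': 280.2489133688252, 'cy': 203.16240210102785, 'T_tool_cam': array([[-1.10150702e-03, -9.67190840e-01, -2.54048551e-01,
         6.57314384e+01],
       [ 9.99999285e-01, -9.47323430e-04, -7.29245204e-04,
         4.33485342e-01],
       [ 4.64653137e-04, -2.54049173e-01,  9.67191192e-01,
        -1.58520269e+02],
       [ 0.00000000e+00,  0.00000000e+00,  0.00000000e+00,
         1.00000000e+00]])}
```

```bash
python3 -m jog '[[-27,-27,-8,0,0,0],[-27,-27,-8,0,0,0],[-27,-27,-8,0,0,0],[-27,-27,-8,0,0,0],[-27,-27,-8,0,0,0],[-27,-27,-8,0,0,0],[-27,-27,-8,0,0,0],[-27,-27,-8,0,0,0],[-27,-27,-8,0,0,0],[-27,-27,-8,0,0,0]]' 100 && python3 -m jog '[[-27,-27,0,0,0,0],[-27,-27,0,0,0,0],[-27,-27,0,0,0,0],[-27,-27,0,0,0,0],[-27,-27,0,0,0,0],[-27,-27,0,0,0,0],[-27,-27,0,0,0,0],[-27,-27,0,0,0,0],[-27,-27,0,0,0,0],[0,0,0,0,0,-0.13],[0,0,0,0,0,-0.13],[0,0,0,0,0,-0.13]]' && python3 -m jog '[[0,0,0,0,0,0],[0,0,0,0,0,0]]' && python3 - <<'E'
from h import *
c=cam('wrist'); shot('wrist','w1.png')
for t in('toggle_tip','toggle','grip','cassette','case'):
    for r in bot.outline_of(t,'wrist')[:3]:
        ys,xs=np.nonzero(r['mask']); print(t,round(r['p'],2),np.round(r['pixel']),len(xs),xs.min(),xs.max(),ys.min(),ys.max())
w=.15
for u in((40,14,183),(40,0,154),(-42,30,196),(-42,-30,196),(-42,69,167),(-42,-69,167)):
    X=(542.8+np.cos(w)*u[0]-np.sin(w)*u[1],-137.4+np.sin(w)*u[0]+np.cos(w)*u[1],u[2]); print(u,np.round(X),proj(c,X).round())
E
```

```text
time: 2.3
tool_pos: [323.7, 181.5, 307.3]
tcp_rot: [3.141, 0.001, 2.9]
contact_force: [0.7, -0.5, -0.9]
grip_width: 91.8
finger_force: 0.0
time: 3.5
tool_pos: [501.0, -111.6, 306.4]
tcp_rot: [3.141, -0.0, -2.989]
contact_force: [0.4, -0.5, 0.8]
grip_width: 91.7
finger_force: 0.0
time: 3.7
tool_pos: [500.9, -111.1, 306.7]
tcp_rot: [3.141, -0.0, -2.997]
contact_force: [0.7, -0.2, 1.1]
grip_width: 91.7
finger_force: 0.0
toggle_tip 0.69 [386. 201.] 2519 359 418 172 227
grip 0.97 [240. 187.] 9022 159 326 159 218
grip 0.84 [491.  63.] 18866 408 559 0 150
grip 0.75 [206.  19.] 2920 154 244 0 47
cassette 0.73 [246. 187.] 8748 160 326 159 217
cassette 0.72 [203.  18.] 2918 153 244 0 47
cassette 0.64 [493.  63.] 19045 406 559 0 151
case 0.95 [527. 217.] 3010 490 559 189 238
case 0.88 [251. 224.] 18364 141 344 127 312
case 0.67 [ 34. 200.] 4682 0 75 159 238
(40, 14, 183) [ 580. -118.  183.] [260. 284.]
(40, 0, 154) [ 582. -131.  154.] [246. 269.]
(-42, 30, 196) [ 497. -114.  196.] [278. 191.]
(-42, -30, 196) [ 506. -173.  196.] [197. 191.]
(-42, 69, 167) [491. -75. 167.] [326. 183.]
(-42, -69, 167) [ 512. -212.  167.] [157. 184.]
```

View pics/w1.png

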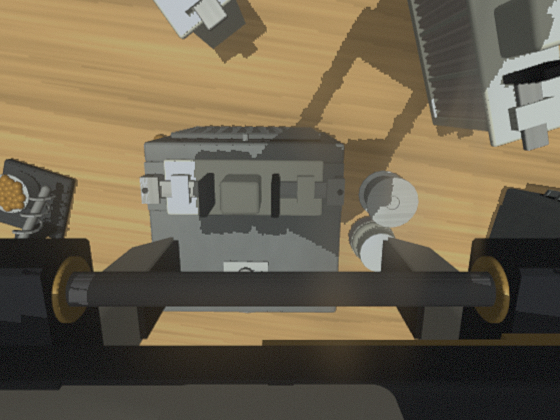

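The wrist view shows the case square to the image. The thumb tabs' outer edges are at columns of about 198 and 280, around row 195. The toggle's base plate is at (246,267), and the gripper hides the bat. All of this agrees with the fit to about 2 mm, so I'll move over the toggle and look from two places.

```bash
cat > look.py <<'E'
import sys,json
from h import *
c=cam('wrist'); shot('wrist',sys.argv[1]); w=.15
out={'c':[x.tolist() for x in c]}
for t in('toggle_tip','toggle','grip','case'):
    for r in bot.outline_of(t,'wrist')[:2]:
        ys,xs=np.nonzero(r['mask']); print(t,round(r['p'],2),np.round(r['pixel']),len(xs),xs.min(),xs.max(),ys.min(),ys.max())
for u in((40,14,183),(40,0,154),(-42,30,196),(-42,-30,196)):
    X=(542.8+np.cos(w)*u[0]-np.sin(w)*u[1],-137.4+np.sin(w)*u[0]+np.cos(w)*u[1],u[2]); print(u,np.round(X),proj(c,X).round())
json.dump(out,open(sys.argv[1]+'.json','w'))
E
python3 -m jog '[[-20,20,0,0,0,0],[-20,20,0,0,0,0],[0,0,0,0,0,0],[0,0,0,0,0,0]]' && python3 look.py w2.png && python3 -m jog '[[-18,-20,15,0,0,0],[-18,-20,15,0,0,0],[0,-18,15,0,0,0],[0,0,0,0,0,0],[0,0,0,0,0,0]]' && python3 look.py w3.png && python3 -c "
import cv2,numpy as np
a,b=[cv2.imread('pics/w%d.png'%i)[60:340] for i in(2,3)]
cv2.imwrite('pics/w23.png',np.vstack([a,b]))"
```

```text
time: 4.4
tool_pos: [534.5, -65.4, 306.5]
tcp_rot: [-3.142, -0.001, -2.992]
contact_force: [-0.6, -0.1, 0.7]
grip_width: 92.3
finger_force: 0.0
toggle_tip 0.68 [205. 248.] 165 196 212 233 252
toggle 0.55 [207. 242.] 220 195 212 232 252
grip 0.92 [457.  44.] 12208 384 546 0 102
grip 0.85 [192. 139.] 9747 105 277 110 170
case 0.97 [203. 196.] 24655 85 297 85 272
case 0.74 [505. 203.] 8149 447 559 156 271
(40, 14, 183) [ 580. -118.  183.] [208. 239.]
(40, 0, 154) [ 582. -131.  154.] [199. 227.]
(-42, 30, 196) [ 497. -114.  196.] [222. 136.]
(-42, -30, 196) [ 506. -173.  196.] [137. 136.]
time: 5.15
tool_pos: [577.9, -118.2, 261.5]
tcp_rot: [3.141, -0.001, -2.995]
contact_force: [0.8, -0.2, -0.4]
grip_width: 92.2
finger_force: 0.0
toggle_tip 0.63 [275. 219.] 266 258 285 207 229
toggle 0.82 [272. 219.] 325 258 286 207 229
toggle 0.69 [259.  92.] 14679 155 365 56 132
grip 0.86 [508.  19.] 3953 466 559 0 53
grip 0.84 [261.  94.] 14599 156 365 57 132
case 0.76 [544. 203.] 2409 520 559 132 239
case 0.62 [264. 174.] 37567 132 388 30 259
(40, 14, 183) [ 580. -118.  183.] [282. 212.]
(40, 0, 154) [ 582. -131.  154.] [262. 201.]
(-42, 30, 196) [ 497. -114.  196.] [309.  80.]
(-42, -30, 196) [ 506. -173.  196.] [204.  81.]
```

View pics/w23.png

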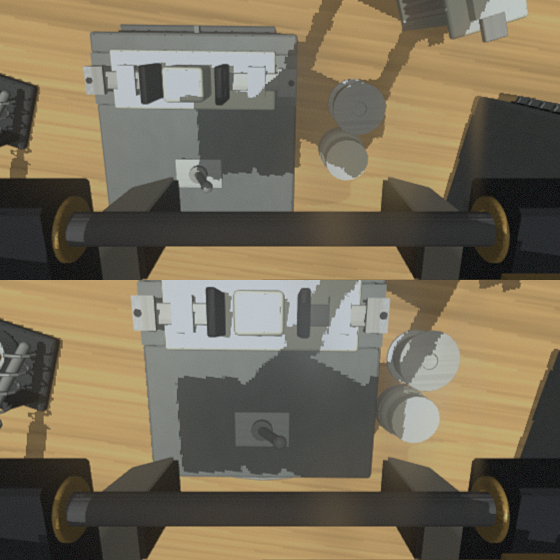

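Both views show the bat leaning to the right, towards +y. Its tip is at (206,245) in w2 and (279,221) in w3. The keepers are at (94,140) and (285,140) in w2, and at (145,93) and (376,95) in w3. I'll refine the case pose from these points and triangulate the heights.

```bash
python3 - <<'E'
import json
from h import *
from scipy.optimize import least_squares
np.set_printoptions(precision=1,suppress=True)
C=[[np.array(x) for x in json.load(open(f'w{i}.png.json'))['c']] for i in(2,3)]
P={'tip':((40,14,183),(206,245),(279,221)),'kl':((-42,76,167),(285,140),(376,94)),'kr':((-42,-76,167),(94,140),(145,93)),
'tabR':((-42,-27,196),(149,143),(214,92)),'tabL':((-42,27,196),(222,145),(303,93))}
for k,(u,a,b) in P.items(): print(k,tri([ray(C[0],a),ray(C[1],b)]),u)
def w(v,u): c,s=np.cos(v[2]),np.sin(v[2]); return (v[0]+c*u[0]-s*u[1],v[1]+s*u[0]+c*u[1],u[2]+v[3])
f=lambda v:np.concatenate([proj(C[i],w(v,u[0]))-u[1+i] for u in P.values() for i in(0,1)])
r=least_squares(f,[549,-137,.15,0]); print(r.x[:2],r.x[2].round(3),r.x[3:],r.fun)
v=r.x
for u in((40,14,183),(40,0,183),(-42,0,183)): print(u,np.array(w(v,u)))
print(bot.get_obs()['tool_pos'],bot.get_obs()['tcp_rot'])
E
```

```text
tip [ 585.9 -118.6  184.3] (40, 14, 183)
kl [496.  -67.7 165.5] (-42, 76, 167)
kr [ 517.6 -216.4  168.8] (-42, -76, 167)
tabR [ 511.1 -169.4  182.8] (-42, -27, 196)
tabL [ 504.1 -115.3  182.8] (-42, 27, 196)
[ 549.  -136.6] 0.133 [-3.9] [ 2.7 -0.6  1.3 -1.4  1.2  2.3 -0.6  1.1  2.6 -0.5  0.7 -0.8 -3.9  1.
 -1.9 -0.5 -2.6  0.1  1.2 -0.3]
(40, 14, 183) [ 586.8 -117.4  179.1]
(40, 0, 183) [ 588.6 -131.3  179.1]
(-42, 0, 183) [ 507.4 -142.2  179.1]
[ 578.7 -117.2  262.8] [-3.1  0.  -3. ]
```

```bash
python3 -m jog '[[-8,0,12,0,0,0],[0,0,20,0,0,0],[0,0,20,0,0,0],[0,0,20,0,0,0],[0,0,14,0,0,0],[0,0,6,0,0,0],[0,0,0,0,0,0]]' && python3 -m jog '[[0,-10,0,0,0,0],[0,-15,0,0,0,0],[0,-10,0,0,0,0],[0,-8,0,0,0,0],[0,-6,0,0,0,0],[0,-6,0,0,0,0],[0,0,0,0,0,0]]' && python3 -m jog '[[0,-3,0,0,0,0],[0,-2,0,0,0,0],[0,-2,0,0,0,0],[0,0,0,0,0,0]]'
```

```text
time: 6.1
tool_pos: [586.4, -116.1, 168.5]
tcp_rot: [3.141, -0.002, -2.993]
contact_force: [-0.4, -0.4, -0.3]
grip_width: 91.9
finger_force: 0.0
time: 6.8
tool_pos: [594.9, -171.9, 169.7]
tcp_rot: [-3.141, 0.0, -2.994]
contact_force: [-0.3, -0.2, -0.1]
grip_width: 92.0
finger_force: 0.0
time: 7.2
tool_pos: [595.8, -177.8, 169.6]
tcp_rot: [3.141, -0.0, -2.993]
contact_force: [-1.1, 2.4, -0.2]
grip_width: 91.9
finger_force: 1.2
```

```bash
python3 -m jog '[[0,-2,0,0,0,0],[0,-2,0,0,0,0],[0,0,0,0,0,0]]' && python3 -m jog '[[0,-2,0,0,0,0],[0,-1,0,0,0,0],[0,0,0,0,0,0]]' && python3 look.py w4.png
```

```text
time: 7.5
tool_pos: [596.1, -180.8, 169.2]
tcp_rot: [3.139, -0.001, -2.993]
contact_force: [-0.4, 5.9, -0.7]
grip_width: 91.6
finger_force: 2.8
time: 7.8
tool_pos: [596.2, -181.3, 168.9]
tcp_rot: [3.135, -0.002, -2.993]
contact_force: [-1.3, 13.7, -0.3]
grip_width: 91.9
finger_force: 6.3
toggle_tip 0.62 [376. 263.] 480 359 383 240 271
toggle_tip 0.45 [401.  64.] 35870 240 559 6 125
toggle 0.78 [376. 260.] 524 359 386 239 271
toggle 0.72 [398.  64.] 35913 240 559 6 125
grip 0.95 [396.  64.] 36185 240 559 5 126
case 0.93 [356. 180.] 54598 202 559 0 311
(40, 14, 183) [ 580. -118.  183.] [439. 253.]
(40, 0, 154) [ 582. -131.  154.] [386. 230.]
(-42, 30, 196) [ 497. -114.  196.] [531.  34.]
(-42, -30, 196) [ 506. -173.  196.] [348.  34.]
```

View pics/w4.png

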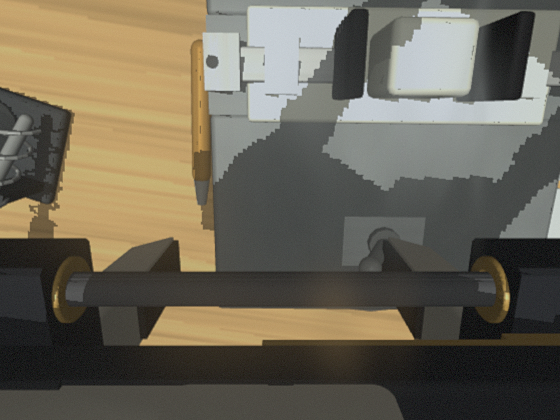

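The bat now leans left towards -y: its tip is at about (371,266), against a pivot at (385,238). The force rose sharply to 14 N at the stop. I'll back off, rise and check it.

```bash
python3 -m jog '[[0,8,0,0,0,0],[0,12,0,0,0,0],[0,10,-20,0,0,0],[0,0,-30,0,0,0],[0,0,-30,0,0,0],[0,0,-10,0,0,0],[0,0,0,0,0,0],[0,0,0,0,0,0]]' && python3 look.py w5.png
```

```text
time: 8.85
tool_pos: [592.0, -155.1, 258.4]
tcp_rot: [3.141, -0.001, -2.994]
contact_force: [0.8, 0.0, -1.0]
grip_width: 91.8
finger_force: 0.0
toggle_tip 0.8 [301. 208.] 313 290 318 197 217
toggle_tip 0.45 [309. 160.] 39506 190 452 16 251
toggle 0.69 [303. 209.] 318 291 317 197 217
toggle 0.48 [321.  78.] 15341 213 427 42 119
grip 0.89 [316.  82.] 15389 212 427 42 120
grip 0.71 [534.  20.] 1998 508 559 0 45
case 0.61 [311. 161.] 39667 189 451 16 251
case 0.59 [266.  79.] 1498 213 284 49 103
(40, 14, 183) [ 580. -118.  183.] [341. 201.]
(40, 0, 154) [ 582. -131.  154.] [315. 191.]
(-42, 30, 196) [ 497. -114.  196.] [379.  64.]
(-42, -30, 196) [ 506. -173.  196.] [272.  64.]
```

View pics/w5.png

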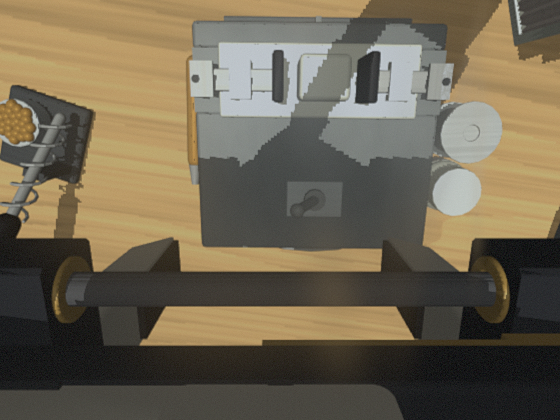

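```bash
python3 - <<'E'
import json
from h import *
np.set_printoptions(precision=1,suppress=True)
C={i:[np.array(x) for x in json.load(open(f'w{i}.png.json'))['c']] for i in(3,5)}
v=(549,-137,.145)
def w(u): c,s=np.cos(v[2]),np.sin(v[2]); return (v[0]+c*u[0]-s*u[1],v[1]+s*u[0]+c*u[1],u[2])
for a in(0,.3,.6,.75,.9,):
    print(a,proj(C[5],w((40,32*np.sin(.45-a),154+32*np.cos(.45-a))))-proj(C[5],w((40,0,154))))
for n,u in(('tabR',(-42,-27,196)),('tabL',(-42,27,196)),('kr',(-42,-76,167)),('kl',(-42,76,167)),('piv',(40,0,154))): print(n,proj(C[5],w(u)),proj(C[3],w(u)),np.array(w(u)))
print('w5 kr',onz(C[5],(201,78),167),'kl',onz(C[5],(440,80),167),'tabs',onz(C[5],(279,76),196),onz(C[5],(375,77),196))
print(w((-42,0,183)))
E
```

```text
0 [25.2 10.7]
0.3 [11.7 11.9]
0.6 [-3.1 11.9]
0.75 [-10.4  11.4]
0.9 [-17.4  10.7]
tabR [276.4  75.8] [209.4  91.7] [ 511.3 -169.8  196. ]
tabL [372.4  76. ] [303.2  91.8] [ 503.5 -116.4  196. ]
kr [200.   79.2] [142.4  93.3] [ 518.4 -218.3  167. ]
kl [438.3  79.6] [375.7  93.4] [496.5 -67.9 167. ]
piv [314.2 199.2] [261.5 209.3] [ 588.6 -131.2  154. ]
w5 kr [ 517.6 -217.7  167. ] kl [496.5 -66.8 167. ] tabs [ 511.3 -168.3  196. ] [ 503.9 -114.8  196. ]
(np.float64(507.44075195335944), np.float64(-143.06868204784212), 183)
```

The bat's offset from its pivot, (-19,+11) px, matches 0.9 rad, so the fan is off at its stop. The tabs come out midway at (507.6, -142), so I'll go there and descend.

```bash
python3 -m jog '[[27,8,0,0,0,0],[27,9,0,0,0,0],[28,8,0,0,0,0],[0,0,25,0,0,0],[0,0,25,0,0,0],[0,0,15,0,0,0],[0,0,0,0,0,0]]' && python3 -m jog '[[0,0,8,0,0,0],[0,0,8,0,0,0],[0,0,6,0,0,0],[0,0,0,0,0,0],[0,0,0,0,0,0]]'
```

```text
time: 9.8
tool_pos: [506.2, -142.0, 192.3]
tcp_rot: [3.139, -0.004, -2.994]
contact_force: [-1.0, 0.8, 0.1]
grip_width: 91.6
finger_force: 0.0
time: 10.3
tool_pos: [507.7, -142.5, 172.8]
tcp_rot: [3.142, 0.0, -2.993]
contact_force: [0.3, 0.7, 0.1]
grip_width: 92.0
finger_force: 0.0
```

```bash
python3 -m jog '[[0,0,1,0,0,0],[0,0,0,0,0,0],[0,0,0,0,0,0],[0,0,0,0,0,0],[0,0,0,0,0,0],[0,0,0,0,0,0],[0,0,0,0,0,0],[0,0,0,0,0,0],[0,0,0,0,0,0],[0,0,0,0,0,0]]' 0 && python3 -m jog '[[0,0,0,0,0,0],[0,0,0,0,0,0],[0,0,0,0,0,0],[0,0,0,0,0,0],[0,0,0,0,0,0]]'
```

```text
time: 11.3
tool_pos: [507.7, -142.3, 172.0]
tcp_rot: [3.141, 0.0, -2.993]
contact_force: [-0.5, 2.2, 5.9]
grip_width: 39.1
finger_force: 30.0
time: 11.8
tool_pos: [507.7, -142.3, 172.0]
tcp_rot: [3.141, 0.0, -2.993]
contact_force: [-0.9, 2.7, 5.2]
grip_width: 39.2
finger_force: 30.0
```

Both catches are squeezed: 39 mm over the tabs at 30 N. I'll start the lift slowly.

```bash
python3 -m jog '[[0,0,-2,0,0,0],[0,0,-3,0,0,0],[0,0,-4,0,0,0],[0,0,-5,0,0,0],[0,0,-6,0,0,0],[0,0,0,0,0,0],[0,0,0,0,0,0]]'
```

```text
time: 12.5
tool_pos: [507.7, -142.6, 191.9]
tcp_rot: [-3.141, 0.0, -2.993]
contact_force: [-0.0, -0.1, -4.9]
grip_width: 39.0
finger_force: 30.0
```

```bash
python3 -m jog '[[0,0,-8,0,0,0],[0,0,-10,0,0,0],[0,0,-10,0,0,0],[0,0,-10,0,0,0],[0,0,-10,0,0,0],[0,0,-10,0,0,0],[0,0,0,0,0,0]]' && python3 -m jog '[[0,0,-10,0,0,0],[0,0,-10,0,0,0],[0,0,-12,0,0,0],[0,0,-12,0,0,0],[0,0,-12,0,0,0],[0,0,-8,0,0,0],[0,0,-6,0,0,0],[0,0,-2,0,0,0],[0,0,0,0,0,0],[0,0,0,0,0,0],[0,0,0,0,0,0],[0,0,0,0,0,0]]' && python3 - <<'E'
from h import *
a=shot('scene','s2.png')[60:320,110:330]; b=shot('wrist','w6.png')
cv2.imwrite('pics/fin.png',np.hstack([cv2.resize(a,(355,420)),cv2.resize(b,(440,420))])[:,:,::-1])
E
```

```text
time: 13.2
tool_pos: [508.4, -142.8, 251.5]
tcp_rot: [-3.14, 0.003, -2.993]
contact_force: [1.5, -0.4, -4.1]
grip_width: 39.2
finger_force: 30.0
time: 14.4
tool_pos: [507.5, -142.5, 321.3]
tcp_rot: [3.141, -0.001, -2.993]
contact_force: [0.1, -1.0, -4.5]
grip_width: 39.1
finger_force: 30.0
```

View pics/fin.png

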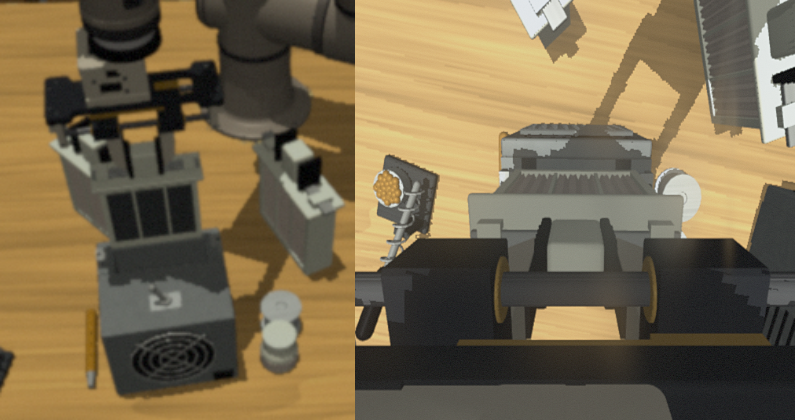

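The scene crop shows the cassette hanging upright above the empty bay, with the bystanders unmoved. The wrist view shows its cap edge square between the fingers. One numeric check remains, for level and stillness.

```bash
python3 - <<'E'
from h import *
np.set_printoptions(precision=0,suppress=True)
c=cam('wrist'); o=bot.get_obs(); w=.148; t=np.array(o['tool_pos'])
z0=t[2]-172+45; print(z0,abs(o['dq']).max().round(3))
for th in(-.15,0,.15):
  for u in((-24,-67,108),(-24,67,108),(-18,-59,2),(-18,59,2)):
    x,z=u[0],u[2]-138; x,z=x*np.cos(th)+z*np.sin(th),-x*np.sin(th)+z*np.cos(th)
    X=(t[0]+np.cos(w)*x-np.sin(w)*u[1],t[1]+np.sin(w)*x+np.cos(w)*u[1],z0+138+z); p=proj(c,X); print(th,u,(355+p[0]*440/560,p[1]))
E
```

```text
194.49790171050086 0.002
-0.15 (-24, -67, 108) (np.float64(471.01798252624667), np.float64(201.43253753752106))
-0.15 (-24, 67, 108) (np.float64(681.3164828303863), np.float64(201.22443623162846))
-0.15 (-18, -59, 2) (np.float64(516.8069537730061), np.float64(195.32190882882236))
-0.15 (-18, 59, 2) (np.float64(634.9051523577062), np.float64(195.2038751058074))
0 (-24, -67, 108) (np.float64(468.5255648634388), np.float64(193.67571507894587))
0 (-24, 67, 108) (np.float64(683.8400509791406), np.float64(193.45992247230618))
0 (-18, -59, 2) (np.float64(515.4981056108553), np.float64(169.68493351802678))
0 (-18, 59, 2) (np.float64(636.206238399059), np.float64(169.55923889315324))
0.15 (-24, -67, 108) (np.float64(465.5946850890051), np.float64(186.9428460399288))
0.15 (-24, 67, 108) (np.float64(686.8105478192731), np.float64(186.7187061161363))
0.15 (-18, -59, 2) (np.float64(513.5013788316503), np.float64(143.83658677872435))
0.15 (-18, 59, 2) (np.float64(638.2074482544537), np.float64(143.70146612236238))
```

The observed cap edge (row 195, columns 469–683) and lower edge (about row 171) match a level cassette with its underside at 194 mm. I'll hand it in.

```bash
python3 -c "
from plant import bot
print(bot.close_job())"
```

```text
the job is handed in; nothing more can be done
None
```

I switched the fan off, then lifted the cassette straight out. At hand-in (about 14.5 s) it was held level and still, catches squeezed, about 44 mm above the extractor's top, and the other things on the bench had not been touched.

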